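# Nest the porcelain ashing set beside the furnace

## Task

Put the washed white ashing set away by nesting it, largest to smallest: first stand the wide white crucible upright in the shallow white dish, letting go of it there, then stand the slender tall white crucible upright inside that crucible. Leave the dish about where it stands, and do not move or tip the black graphite crucible or the glass beaker.

Things in the scene. Friction and masses are not known exactly. Their poses are not given: they have to be found in the camera images.
- dish: shallow round white porcelain dish, flaring upward: 44 mm across the foot, 84 mm across the rim, 22 mm high; wall 3.5 mm, inner floor 5 mm above its underside and about 44 mm across, mouth about 76 mm across inside. Loose, 0.2 kg. Origin at the centre of its underside, z up.
- mid_crucible: wide white porcelain crucible, a plain cone that widens upward: 30 mm across the foot, 48 mm across the rim, 38 mm high; inner floor 4 mm above its underside and about 26 mm across, mouth about 43 mm across inside. Loose, about 0.06 kg. Standing in the dish its rim is 21 mm above the dish's rim, so it can be held across the rim from above all the way down. Origin at the centre of its underside, z up.
- tall_crucible: slender tall white porcelain crucible: 22 mm across the foot, 34 mm across the rim, 56 mm high, the upper half nearly straight. Loose, about 0.05 kg. Standing in the wide crucible its rim is 22 mm above that crucible's rim, so it can be held across the rim from above all the way down. Origin at the centre of its underside, z up.
- graphite_crucible: bystander: small black graphite crucible, 33 mm across the rim, 26 mm high, loose; not part of the set. Origin at the centre of its underside, z up.
- beaker: bystander: clear glass beaker, 53 mm across, 66 mm high, loose. Origin at the centre of its underside, z up.
- tube_furnace_beige: obstacle: fixed beige tube furnace at the left of the work, about 430 mm wide (its y), 300 mm deep (its x) and 390 mm high; the arm starts in front of it and must swing clear of its front and right side. (Wall cabinets hang over the back of the worktop, undersides 473 mm above it: carry low, about 0.1 m above the worktop.) Origin near the middle of its underside, z up.
Mind the look-alikes: they are no part of the job. Leave any purple or turquoise look-alike of the tall_crucible alone.

How it is judged:
By the outcome, as a careful person would: the job done as asked, in the order asked, and still so for the second after the job is handed in, with the robot touching nothing.
It also fails if it takes over 54 s, if anything falls off the work surface, if the arm or the gripper's body presses on something with over 40 N, if the wrist force passes 120 N, or if a joint passes its speed limit or range.

## Robot

A 6-joint arm with a two-finger parallel gripper is mounted at the origin on a cart in front of the work surface, level with it; the furniture and walls round the work are solid. World frame = base frame: x ahead of the robot, y to its left, z up, the work surface at z = 0. Lengths are in m, angles in rad, forces in N, time in s.
With the tool pointing down it reaches from about 0.25 to 0.8 m from the base axis. Payload 8.5 kg.
Tool frame: the origin (TCP) lies at the very end of the fingers, on their centre line; the grasp point (between the pads) lies 19 mm behind it; x points along the fingers, y is the direction in which the jaws open and shut, and the axes are right-handed (so a half turn about x gives the same grasp; the last joint's range is limited). The gripper opens to 85 mm and grips with 20 to 120 N. Pads are 22 mm wide; open, the fingers measure 114 mm over their backs; the gripper's body (76 mm by 85 mm) begins 54 mm behind the grasp point. The pads swing forward as they close: fully open they stand 13 mm farther back than shut.
Start: joints at [1.302, 0.238, -0.013, 1.319, 0, 1.571], TCP at [0.139, 0.506, 0.231] pointing down, gripper open.
Joint ranges: [-2.66, 2.66], [-1.03, 1.9], [-1.14, 1.46], [-1.82, 2.27], [-1.45, 1.34], [-3.14, 3.14]. Speed limits (rad/s): [2.22, 2.22, 2.79, 3.14, 3.14, 3.14].

## Interface

Orientations are given as a rotation vector (axis times angle).
In Python, from plant import * gives the robot as it stands.
- The arm moves only by the tool step_arm, never from a script. Its argument "plan" is one flat list of numbers, 6 for each row, row after row: the shift along the tool's x, y, z in mm, then the turn, a rotation vector about the tool's x, y, z in rad. A call has 1 to 5 rows; each row is the pose to reach, as a shift and turn from the pose commanded when the call began, along the tool's axes at that moment; what a row does not reach only later rows make up. A row lasts 1/8 s, in which the tool goes at most 62.5 mm and 10.7 degrees, less where a joint would pass 70% of its speed; a pose out of reach is approached as far as the arm can. A call with a gripper value outside its range is refused whole. "fingers" is the opening, from 0 (shut) to 1 (fully open), set as the call begins (left out, the last holds). The fingers move at their own pace and stop on an object; "grip_force" is the grip in N (left out, the last holds). Time passes only in rows, so rows that repeat a pose let the fingers close. It gives the time, the measured TCP pose, the force and the opening at its end, in the units of the state.
- observe(): the state, without advancing time (a new reading comes with each control period).
- camera(name): name is "scene" or "top" or "wrist"; returns a dict with "image" (400x640x3 uint8, red, green, blue), "fx", "fy", "cx", "cy" (pixels), "dist" ([k1, k2, p1, p2, k3] as OpenCV has them; the pictures are not rectified), "cam_to_world" (4x4, takes a point from camera to world coordinates). Camera axes: x right, y up, looking along -z (the intrinsics and any distortion apply to the point x, -y, -z); pixel columns grow to the right and rows downward; lengths in m; the calibration is good to about 2 mm. A picture is of the moment at which its call begins. There is no depth.
- sign_off(): hands the job in, once; it reports no verdict.
The state is a dict: "clock": time; "joint_pos": joint angles; "qvel": joint speeds; "effort": joint torques, N m; "position": TCP position; "tool_rot": TCP orientation; "ft_force": force on the tool from outside, world axes, zero at the start; "ft_torque": the same for the moment, N m; "grip_width": finger opening in m.
Only numpy, scipy, OpenCV 4.12 (cv2) and the standard library are available. Lean on these libraries where they do the work, as an engineer would, in place of code of your own. Each camera call takes 0.05 s, during which the arm holds its last target. There are 200 camera calls.

## Working session

There is one attempt and no reset: what is moved stays moved. The work goes in short steps, Python scripts to look and compute and a tool call to move; the robot and the scene stay as the last step left them, time stands still between calls to the robot, and variables do not carry over. Pictures are saved under pics/ and viewed, about 8 in all and at most 12, crops included, and the job is handed in when it is done.

Besides the shell and the picture viewer there is one more tool, called after ">>>" as name(argument=value, ...) on one line, values as JSON. step_arm: Moves the arm, as the interface text tells. Its arguments: {"type":"object","properties":{"plan":{"type":"array"},"fingers":{"type":"number"},"grip_force":{"type":"number"}},"required":["plan"]}

```bash
mkdir -p pics; cat > h.py <<'E'
from plant import *
import numpy as np, cv2
from scipy.spatial.transform import Rotation as R
def snap(n,f=None):
    c=camera(n); 
    if f: cv2.imwrite('pics/'+f,c['image'][...,::-1])
    return c
def ray(c,u,v):
    K=np.array([[c['fx'],0,c['cx']],[0,c['fy'],c['cy']],[0,0,1.]])
    p=cv2.undistortPoints(np.array([[[u,v]]],float),K,np.array(c['dist'],float))[0,0]
    T=np.array(c['cam_to_world']); return T[:3,3],T[:3,:3]@np.array([p[0],-p[1],-1])
def onz(c,u,v,z):
    o,d=ray(c,u,v); return o+d*(z-o[2])/d[2]
def proj(c,P):
    T=np.linalg.inv(np.array(c['cam_to_world'])); q=T[:3,:3]@np.array(P)+T[:3,3]
    K=np.array([[c['fx'],0,c['cx']],[0,c['fy'],c['cy']],[0,0,1.]])
    return cv2.projectPoints(np.array([[q[0],-q[1],-q[2]]]),np.zeros(3),np.zeros(3),K,np.array(c['dist'],float))[0].ravel()
E
python3 - <<'E'
from h import *
import pickle
a=snap('top','top0.png');b=snap('scene','scene0.png')
pickle.dump((a,b),open('c0.pkl','wb'))
for c in(a,b): print(np.round(c['cam_to_world'],3),c['fx'],c['dist'])
s=observe();print(s)
E
```

```text
[[ 0.108  0.966 -0.235  0.311]
 [-0.994  0.105 -0.022  0.171]
 [ 0.003  0.236  0.972  1.101]
 [ 0.     0.     0.     1.   ]] 480.7619464487731 [-0.14526623  0.          0.          0.          0.        ]
[[ 0.847  0.445 -0.291  0.281]
 [-0.532  0.706 -0.468 -0.227]
 [-0.003  0.551  0.834  0.801]
 [ 0.     0.     0.     1.   ]] 382.7219872696922 [-0.04039333  0.          0.          0.          0.        ]
{'clock': 0.1, 'joint_pos': array([ 1.30195459e+00,  2.38706027e-01, -1.41271483e-02,  1.31923726e+00,
        2.58735465e-05,  1.57081241e+00]), 'qvel': array([-1.27645634e-03, -2.84243825e-03,  8.67819553e-04, -4.26988245e-04,
        3.40758317e-05, -6.83837870e-04]), 'effort': array([ 1.94642307e-03, -5.39717317e+01,  3.46999419e+01,  1.34152849e-02,
        1.36660342e-04,  7.99874897e-06]), 'position': array([0.13934218, 0.50578793, 0.23076634]), 'tool_rot': array([ 0.21005982,  1.56066984, -0.21204262]), 'ft_force': array([ 0.25357653, -0.60666297, -0.61705171]), 'ft_torque': array([ 0.00085158, -0.04297844,  0.00990415]), 'grip_width': 0.08549521908370135}
```

View pics/top0.png

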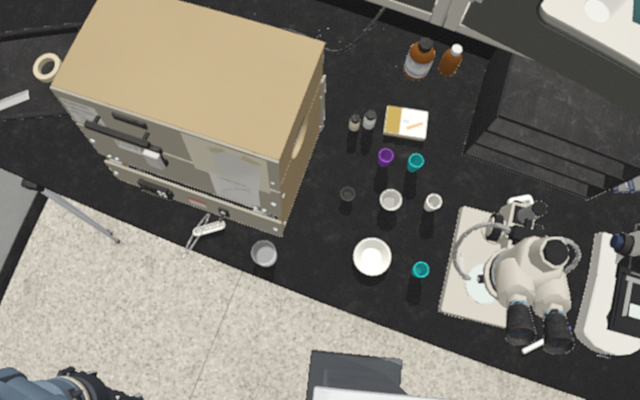

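View pics/scene0.png

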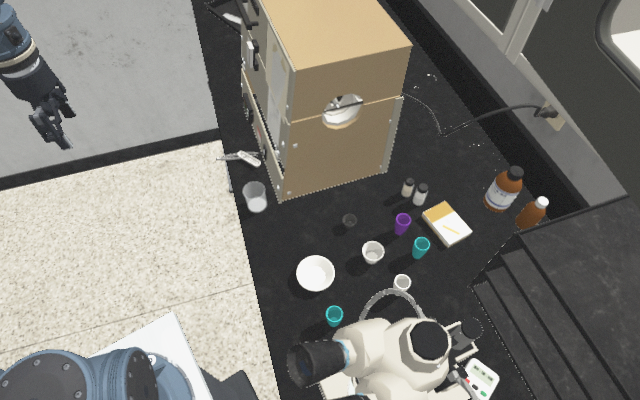

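Top view: dish at (372,257), wide crucible (390,200), tall white crucible (432,202), graphite (347,194), beaker (264,254). Look-alikes of the tall crucible are purple (386,157), turquoise (416,161) and turquoise (421,269). In the scene view the white tall one is at (402,282) and the wide one at (373,252). I choose the white ones and measure their rims.

```bash
python3 - <<'E'
from h import *
import pickle
a,b=pickle.load(open('c0.pkl','rb'))
def blob(c,u,v,r=32):
    im=c['image']; hsv=cv2.cvtColor(im,cv2.COLOR_RGB2HSV)
    m=((hsv[...,2]>95)&(hsv[...,1]<70)).astype(np.uint8)
    n,l,st,ce=cv2.connectedComponentsWithStats(m)
    i=l[v-3:v+4,u-3:u+4].max(); 
    return st[i],ce[i],(l==i).astype(np.uint8)
for n,u,v,z in(('dish',372,257,.022),('mid',390,200,.038),('tall',432,202,.056)):
    st,ce,m=blob(a,u,v)
    cn=max(cv2.findContours(m,0,1)[0],key=cv2.contourArea)
    (x,y),rr=cv2.minEnclosingCircle(cn); 
    p=onz(a,x,y,z);e=onz(a,x+rr,y,z)
    print(n,st,x,y,rr,'rim',p,'R',np.linalg.norm(e-p), 'scene',proj(b,p), cv2.fitEllipse(cn))
for n,u,v,z in(('graph',347,192,.026),('beaker',264,252,.06),('purple',386,155,.056),('turqA',416,160,.056),('turqB',421,268,.056)):
    print(n,onz(a,u,v,z))
for n,u,v,z in(('furn bottom front right',281,235,0),('furn',325,130,.0),('edge',320,283,0),('edge2',440,316,0)): print(n,onz(a,u,v,z))
im=np.hstack([cv2.resize(a['image'][140:290,330:450],None,fx=3,fy=3),cv2.resize(b['image'][200:335,290:430],None,fx=450/135,fy=450/135)])[:,:800]
cv2.imwrite('pics/crop.png',im[...,::-1])
E
```

```text
dish [ 353  237   39   39 1213] 371.8797607421875 256.16455078125 19.804927825927734 rim [0.44915777 0.06112609 0.022     ] R 0.04488259263922919 scene [315.0703355  272.38899413] ((371.88671875, 256.09490966796875), (38.09806442260742, 38.747222900390625), 138.69696044921875)
mid [379 188  24  23 423] 390.56756591796875 199.18919372558594 11.773000717163086 rim [0.58128728 0.03100562 0.038     ] R 0.02709957287723046 scene [372.95195803 250.50178179] ((390.54150390625, 199.26271057128906), (21.815916061401367, 22.914030075073242), 111.64923858642578)
tall [424 193  19  18 268] 432.5 202.5 10.12432861328125 rim [ 0.57935596 -0.06187217  0.056     ] R 0.02325344321781832 scene [400.03433577 281.38012785] ((432.79180908203125, 201.77737426757812), (16.026302337646484, 19.57649803161621), 50.21247482299805)
graph [0.59043272 0.13114237 0.026     ]
beaker [0.42801514 0.29911906 0.06      ]
purple [0.67966796 0.05120723 0.056     ]
turqA [ 0.67545484 -0.01866174  0.056     ]
turqB [ 0.42995544 -0.04483458  0.056     ]
furn bottom front right [0.47836073 0.27244385 0.        ]
furn [0.74724578 0.19815756 0.        ]
edge [0.37854466 0.17089908 0.        ]
edge2 [ 0.33182429 -0.10753025  0.        ]
```

View pics/crop.png

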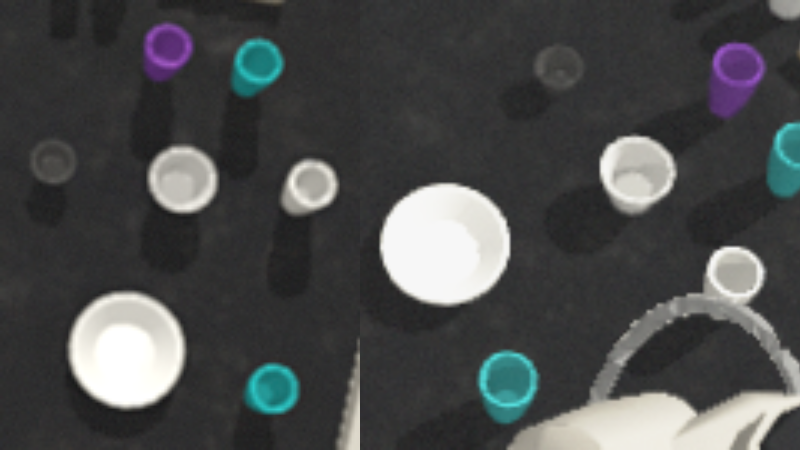

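Crop check: all three white pieces stand upright. The tall rim is at top pixel ≈(434,201), and both turquoise ones and the purple are clearly coloured. Next I work out the approach above the wide crucible.

```bash
cat >> h.py <<'E'
def to(P,jaw=None,s=None):
    "shift (tool axes, mm) and turn to world TCP P, tool down, jaws along angle jaw (world, mod pi)"
    s=s or observe(); M=R.from_rotvec(s['tool_rot']); d=M.inv().apply(np.array(P)-s['position'])*1000
    y=M.as_matrix()[:,1]; cur=np.arctan2(y[1],y[0]); out=[np.round(d,1)]
    if jaw is not None:
        best=min((jaw+k*np.pi for k in(-1,0,1,2)),key=lambda q:abs(q-cur))
        x=np.array([0,0,-1.]);yy=np.array([np.cos(best),np.sin(best),0]);Rt=np.column_stack([x,yy,np.cross(x,yy)])
        out.append(np.round((M.inv()*R.from_matrix(Rt)).as_rotvec(),3))
    return out,cur
E
python3 - <<'E'
from h import *
import pickle
a,b=pickle.load(open('c0.pkl','rb'))
print(R.from_rotvec(observe()['tool_rot']).as_matrix().round(3))
for P in([.25,.3,.23],[.40,.06,.2],[.5,.03,.2]): print(to(P,0))
print(onz(a,434.3,200.9,.056),onz(b,*(290+735*.3,200+273*.3),.056))
w=snap('wrist');print(w['cam_to_world'].round(3),w['fx'])
E
```

```text
[[-0.     0.266  0.964]
 [-0.001  0.964 -0.266]
 [-1.    -0.001 -0.   ]]
([array([   1. , -169. ,  161.3]), array([1.302e+00, 1.000e-03, 1.000e-03])], np.float64(1.3019385074207044))
([array([  31.2, -360.5,  369.7]), array([1.302e+00, 1.000e-03, 1.000e-03])], np.float64(1.3019385074207044))
([array([  31.2, -362.9,  474.1]), array([1.302e+00, 1.000e-03, 1.000e-03])], np.float64(1.3019385074207044))
[ 0.58350112 -0.06578533  0.056     ] [ 0.7726068  -0.18665202  0.056     ]
[[ 0.266 -0.922 -0.279  0.068]
 [ 0.964  0.255  0.078  0.526]
 [-0.001 -0.29   0.957  0.373]
 [ 0.     0.     0.     1.   ]] 302.44720404830423
```

>>> step_arm(plan=[0,-36,34,0.18,0,0,0,-72,68,0.36,0,0,0,-108,102,0.54,0,0,0,-144,136,0.72,0,0,0,-180,170,0.9,0,0])

```text
clock: 0.78
position: [0.2559, 0.286, 0.2312]
tool_rot: [0.912, 1.371, -0.912]
ft_force: [0.2, -0.4, -0.8]
grip_width: 0.0857
```

```bash
python3 - <<'E'
from h import *
print(observe()['joint_pos'],observe()['position'])
for P in([.40,.06,.2],[.5,.03,.2]): print(to(P,0))
E
```

```text
[ 8.40999644e-01 -4.85326143e-03 -2.98274702e-01  1.27736485e+00
 -1.61091196e-04  2.01526014e+00] [0.25587229 0.28596006 0.23123218]
([array([ 31.3,  45.7, 264.1]), array([ 0.397,  0.   , -0.   ])], np.float64(0.3965358335184698))
([array([ 31.3, 126.3, 330.4]), array([ 0.397,  0.   , -0.   ])], np.float64(0.3965358335184698))
```

>>> step_arm(plan=[5,20,60,0.15,0,0,10,40,120,0.3,0,0,15,65,180,0.397,0,0,22,95,235,0.397,0,0,31,126,280,0.397,0,0])

```text
clock: 1.4
position: [0.4824, 0.0771, 0.2003]
tool_rot: [1.207, 1.211, -1.206]
ft_force: [0.6, 1.8, -0.1]
grip_width: 0.0854
```

>>> step_arm(plan=[0,0,0,0,0,0,0,0,0,0,0,0])

```text
clock: 1.65
position: [0.4805, 0.0788, 0.1998]
tool_rot: [1.205, 1.212, -1.207]
ft_force: [0.3, -0.7, 0.7]
grip_width: 0.0857
```

```bash
python3 - <<'E'
from h import *
w=snap('wrist','w1.png'); print(observe()['position'])
import pickle; pickle.dump(w,open('w1.pkl','wb'))
for n,P in(('dish',(.449,.061,.022)),('mid',(.581,.031,.038)),('tall',(.583,-.065,.056))): print(n,proj(w,P))
E
```

```text
[0.48024409 0.07930614 0.20021124]
dish [296.05477873 195.85161859]
mid [417.54950606 227.08573273]
tall [415.84073562 312.95759166]
```

View pics/w1.png

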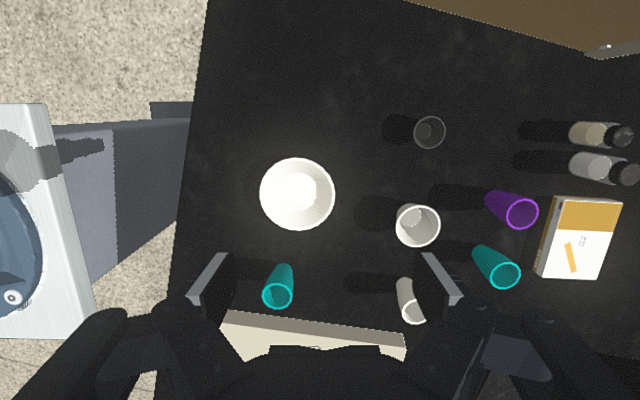

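Wrist view: dish rim at about (297,194), wide crucible rim (418,226), tall white crucible (411,302) partly behind a finger, with no confusion with the purple (520,212) or turquoise. I'll measure the dish and wide crucible here.

```bash
cat >> h.py <<'E'
def rim(c,P,r,z,th=95):
    """rim centre: white contour points in world at height z near P, keep the outermost (away from camera nadir) half, fit circle"""
    hsv=cv2.cvtColor(c['image'],cv2.COLOR_RGB2HSV); m=((hsv[...,2]>th)&(hsv[...,1]<70)).astype(np.uint8)
    m=cv2.morphologyEx(m,cv2.MORPH_CLOSE,np.ones((5,5)))
    cs=cv2.findContours(m,cv2.RETR_EXTERNAL,cv2.CHAIN_APPROX_NONE)[0]; uv=proj(c,P)
    k=max(cs,key=lambda q:(cv2.pointPolygonTest(q,(float(uv[0]),float(uv[1])),True)))
    W=np.array([onz(c,u+0.0,v+0.0,z)[:2] for u,v in k[:,0]])
    o=np.array(c['cam_to_world'])[:2,3]; cen=W.mean(0); n=(cen-o)/np.linalg.norm(cen-o)
    from scipy.optimize import least_squares
    for _ in range(3):
        S=W[(W-cen)@n>-0.1*r]; f=least_squares(lambda q:np.hypot(*(S-q[:2]).T)-q[2],[*cen,r],loss='soft_l1',f_scale=.001); cen=f.x[:2]
    return f.x.round(4),np.sqrt(np.mean(f.fun**2)).round(4),cv2.boundingRect(k)
E
python3 - <<'E'
from h import *
import pickle
w=pickle.load(open('w1.pkl','rb'));a,b=pickle.load(open('c0.pkl','rb'))
for c in(w,a,b):
    for n,P,r in(('dish',(.449,.061,.022),.042),('mid',(.581,.031,.038),.024),('tall',(.583,-.065,.056),.017)): print(n,rim(c,P,r,P[2]))
E
```

```text
dish (array([0.4498, 0.062 , 0.0417]), np.float64(0.0003), (259, 157, 77, 74))
mid (array([0.5811, 0.0319, 0.0243]), np.float64(0.0003), (395, 204, 46, 44))
tall (array([ 0.5825, -0.0707,  0.0101]), np.float64(0.0013), (396, 277, 31, 48))
dish (array([0.4498, 0.061 , 0.0433]), np.float64(0.0006), (353, 237, 39, 39))
mid (array([0.5813, 0.0307, 0.0258]), np.float64(0.0007), (379, 188, 24, 23))
tall (array([ 0.5835, -0.0648,  0.0186]), np.float64(0.0006), (424, 193, 19, 18))
dish (array([0.4493, 0.0614, 0.0419]), np.float64(0.0006), (296, 255, 39, 37))
mid (array([0.5812, 0.0313, 0.0247]), np.float64(0.0007), (362, 240, 23, 24))
tall (array([ 0.3889, -0.2127,  0.2059]), np.float64(0.0349), (309, 274, 191, 126))
```

>>> step_arm(plan=[0,50,24,0,0,0,30,101,48,0,0,0,80,101,48,0,0,0,80,101,48,0,0,0])

```text
clock: 2.2
position: [0.5791, 0.0323, 0.1175]
tool_rot: [1.201, 1.217, -1.21]
ft_force: [-0.9, 0.0, 0.4]
grip_width: 0.0853
```

```bash
python3 - <<'E'
from h import *
s=observe();print(s['position'],to([.5812,.0315,.018],0))
w=snap('wrist');print(rim(w,(.581,.031,.038),.024,.038),rim(w,(.583,-.065,.056),.017,.056))
E
```

```text
[0.57909516 0.03230705 0.11753294] ([array([99.5,  2.8,  0.8]), array([0.006, 0.   , 0.007])], np.float64(0.0061800307067454395))
(array([0.5813, 0.032 , 0.0242]), np.float64(0.0002), (297, 179, 64, 60)) (array([ 0.5837, -0.0627,  0.017 ]), np.float64(0.0003), (309, 280, 43, 66))
```

>>> step_arm(plan=[40,2.5,0.5,0,0,0,75,2.5,0.5,0,0,0,95,2.5,0.5,0,0,0,99.5,2.5,0.5,0,0,0,99.5,2.5,0.5,0,0,0])

```text
clock: 2.88
position: [0.5856, 0.0316, 0.0229]
tool_rot: [1.206, 1.21, -1.203]
ft_force: [0.2, 0.1, 0.2]
grip_width: 0.0853
```

>>> step_arm(plan=[0,0,0,0,0,0,0,0,0,0,0,0,0,0,0,0,0,0,0,0,0,0,0,0,0,0,0,0,0,0], fingers=0.2, grip_force=25)

```text
clock: 3.5
position: [0.5851, 0.031, 0.0218]
tool_rot: [1.206, 1.211, -1.205]
ft_force: [-2.0, 0.2, 5.9]
grip_width: 0.0453
```

```bash
python3 - <<'E'
from h import *
print(observe()['grip_width'])
w=snap('wrist');im=w['image'][120:400,160:520];cv2.imwrite('pics/g1.png',cv2.resize(im,None,fx=2,fy=2)[...,::-1])
E
```

```text
0.04527492576653026
```

View pics/g1.png

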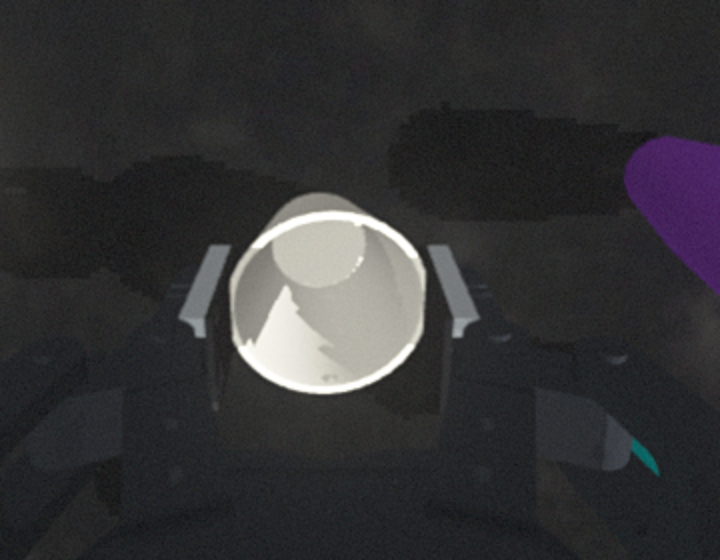

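The crucible (crop rim centre ≈(328,302)) sits between the pads, both touching the rim. I'll lift it and check the tilt.

>>> step_arm(plan=[-15,0,0,0,0,0,-45,0,0,0,0,0,-80,0,0,0,0,0,-80,0,0,0,0,0])

```text
clock: 4.05
position: [0.5867, 0.0311, 0.1044]
tool_rot: [1.208, 1.208, -1.201]
ft_force: [0.1, 0.4, -1.0]
grip_width: 0.0449
```

```bash
python3 - <<'E'
from h import *
s=observe();print(s['grip_width'],s['position'],s['ft_force'],to([.4497,.0615,.075],0))
w=snap('wrist');b=snap('scene');i1=cv2.resize(w['image'][120:320,200:460],None,fx=1.8,fy=1.8);i2=cv2.resize(b['image'][180:280,300:400],(360,360))
cv2.imwrite('pics/g2.png',np.hstack([cv2.resize(i1,(430,360)),i2])[...,::-1])
E
```

```text
0.04485130829870936 [0.58670877 0.03109524 0.10439618] [ 0.09059243  0.42287374 -1.00303578] ([array([  28.6, -137. ,  -31.1]), array([ 0.005, -0.   , -0.006])], np.float64(0.004908172119894907))
```

View pics/g2.png

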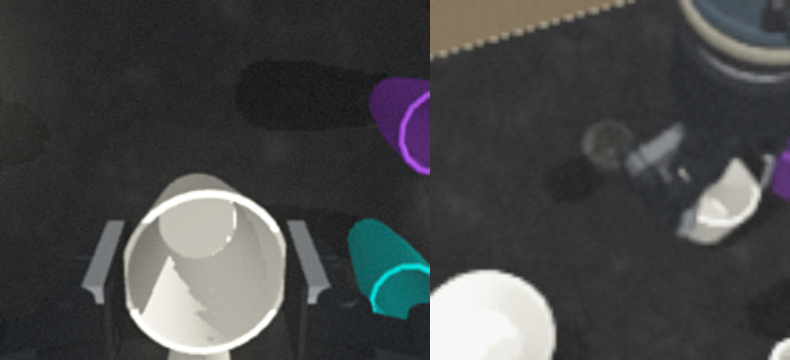

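```bash
python3 - <<'E'
from h import *
w=snap('wrist');s=observe();p=s['position']
hsv=cv2.cvtColor(w['image'],cv2.COLOR_RGB2HSV)
for zr in(.110,.115,.12,.125):
    C=onz(w,324,270.6,zr);F=onz(w,319.7,240.6,zr-.034)
    e=[onz(w,200+q*260/430,270.6,zr) for q in(124,286)]
    print(zr,C-p,'floor',F-p,'width',e[1]-e[0])
E
```

```text
0.11 [ 9.83649546e-05 -2.68501594e-03  9.36655172e-03] floor [-0.002476   -0.00193405 -0.02463345] width [0.04869045 0.00018216 0.        ]
0.115 [8.30312015e-05 2.01217845e-04 1.43665517e-02] floor [-0.00241137  0.00034384 -0.01963345] width [0.0468666  0.00017533 0.        ]
0.12 [6.76974483e-05 3.08745163e-03 1.93665517e-02] floor [-0.00234673  0.00262173 -0.01463345] width [4.50427425e-02 1.68510666e-04 1.38777878e-17]
0.125 [5.23636952e-05 5.97368541e-03 2.43665517e-02] floor [-0.0022821   0.00489962 -0.00963345] width [0.04321889 0.00016169 0.        ]
```

>>> step_arm(plan=[0,-40,-9,0,0,0,0,-88,-20,0,0,0,0,-135,-30,0,0,0,30,-135,-30,0,0,0,50,-135,-30,0,0,0])

```text
clock: 4.82
position: [0.4482, 0.0604, 0.0496]
tool_rot: [1.204, 1.213, -1.206]
ft_force: [0.9, 0.0, -1.2]
grip_width: 0.0448
```

>>> step_arm(plan=[0,0,0,0,0,0,0,0,0,0,0,0])

```text
clock: 5.08
position: [0.4496, 0.0604, 0.051]
tool_rot: [1.205, 1.212, -1.206]
ft_force: [-0.4, -0.4, -0.9]
grip_width: 0.045
```

```bash
python3 - <<'E'
from h import *
s=observe();print(s['grip_width'],s['position'],s['ft_force'],to([.4517,.061,.035],0))
E
```

```text
0.045037310586870515 [0.44964543 0.06036036 0.05095493] [-0.35089597 -0.38578719 -0.93997074] ([array([16. ,  2.1, -0.6]), array([0.005, 0.   , 0.001])], np.float64(0.00494715319076769))
```

>>> step_arm(plan=[8,1.5,0,0,0,0,15,1.5,0,0,0,0,19,1.5,0,0,0,0,21,1.5,0,0,0,0,21,1.5,0,0,0,0])

```text
clock: 5.7
position: [0.451, 0.0604, 0.0297]
tool_rot: [1.205, 1.212, -1.206]
ft_force: [-0.1, 0.4, 0.1]
grip_width: 0.0452
```

>>> step_arm(plan=[1,0,0,0,0,0,2,0,0,0,0,0,2,0,0,0,0,0])

```text
clock: 6.08
position: [0.4511, 0.0604, 0.0278]
tool_rot: [1.205, 1.212, -1.206]
ft_force: [-1.8, -0.6, 0.2]
grip_width: 0.0453
```

>>> step_arm(plan=[1,0,0,0,0,0,1,0,0,0,0,0])

```text
clock: 6.32
position: [0.4512, 0.0604, 0.0269]
tool_rot: [1.206, 1.211, -1.205]
ft_force: [-0.8, -0.1, 1.4]
grip_width: 0.0452
```

>>> step_arm(plan=[1,0,0,0,0,0,1,0,0,0,0,0])

```text
clock: 6.58
position: [0.4512, 0.0605, 0.0266]
tool_rot: [1.206, 1.211, -1.205]
ft_force: [-3.6, 0.2, 12.8]
grip_width: 0.0451
```

>>> step_arm(plan=[1,0,0,0,0,0,1,0,0,0,0,0])

```text
clock: 6.82
position: [0.4513, 0.0605, 0.0263]
tool_rot: [1.206, 1.211, -1.204]
ft_force: [-6.9, 0.5, 25.0]
grip_width: 0.0449
```

>>> step_arm(plan=[-2,0,0,0,0,0,-2,0,0,0,0,0])

```text
clock: 7.08
position: [0.4512, 0.0604, 0.0269]
tool_rot: [1.206, 1.211, -1.205]
ft_force: [0.2, 0.3, 1.3]
grip_width: 0.0448
```

>>> step_arm(plan=[0,0,0,0,0,0,0,0,0,0,0,0,0,0,0,0,0,0,0,0,0,0,0,0], fingers=0.75)

```text
clock: 7.58
position: [0.4511, 0.0604, 0.0267]
tool_rot: [1.205, 1.212, -1.206]
ft_force: [0.3, 0.6, 0.1]
grip_width: 0.0643
```

>>> step_arm(plan=[-20,0,0,0,0,0,-60,0,0,0,0,0,-95,0,0,0,0,0,-95,50,30,0,0,0,-95,70,60,0,0,0])

```text
clock: 8.2
position: [0.524, 0.0002, 0.1226]
tool_rot: [1.206, 1.21, -1.203]
ft_force: [0.3, 0.3, -0.5]
grip_width: 0.0641
```

```bash
python3 - <<'E'
from h import *
import pickle
s=observe();print(s['grip_width'],s['position'])
w=snap('wrist');a=snap('top');b=snap('scene');pickle.dump((w,a,b),open('c2.pkl','wb'))
print(rim(w,(.583,-.065,.056),.017,.056),rim(w,(.4497,.0615,.022),.042,.022))
uv=proj(w,(.45,.061,.03));u,v=map(int,uv);print(uv,proj(w,(.583,-.065,.056)))
cr=lambda i,u,v,h:cv2.resize(i[max(v-h,0):v+h,max(u-h,0):u+h],(390,390))
cv2.imwrite('pics/p1.png',np.hstack([cr(w['image'],u,v,60),cr(b['image'],*map(int,proj(b,(.45,.061,.03))),35)])[...,::-1])
E
```

```text
0.06410921490222389 [5.24013416e-01 1.60084283e-04 1.22571840e-01]
(array([ 0.577 , -0.0751,  0.0047]), np.float64(0.0012), (374, 248, 23, 61)) (array([0.4503, 0.0618, 0.0417]), np.float64(0.0002), (177, 68, 107, 111))
[226.82100844 126.85423556] [397.83984582 291.97477301]
```

View pics/p1.png

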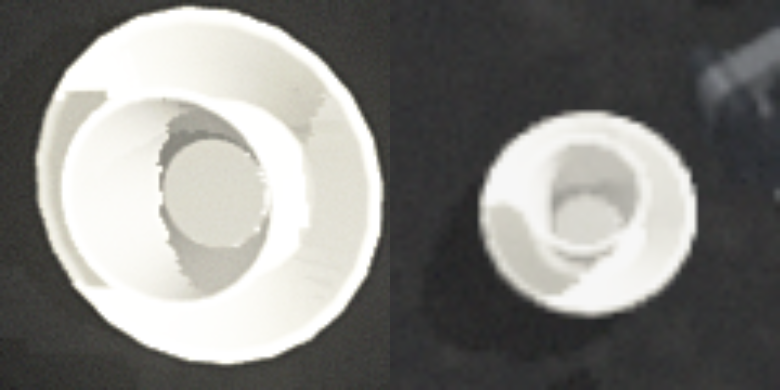

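The wide crucible stands in the dish: rim centre in the wrist crop ≈(165,198), its floor ≈(216,193), both upright-looking. Now I check its location and go to the tall one.

```bash
python3 - <<'E'
from h import *
import pickle
w,a,b=pickle.load(open('c2.pkl','rb'))
print(onz(w,166+165*.3077,66+198*.3077,.043),onz(w,166+216*.3077,66+193*.3077,.009))
u,v=map(int,proj(b,(.45,.061,.03)));k=70/390
print(onz(b,u-35+207*k,v-35+195*k,.043),onz(b,u-35+197*k,v-35+221*k,.009))
print(to([.5835,-.064,.11],0))
E
```

```text
[0.4468213  0.06168627 0.043     ] [0.44824083 0.06097873 0.009     ]
[0.45126637 0.05564632 0.043     ] [0.44965242 0.06099591 0.009     ]
([array([11.4, 61.4, 63.9]), array([0.003, 0.   , 0.   ])], np.float64(0.0028340324619877694))
```

>>> step_arm(plan=[0,31,32,0,0,0,0,60,63,0,0,0,0,60,63,0,0,0,0,60,63,0,0,0])

```text
clock: 8.85
position: [0.5805, -0.0611, 0.1214]
tool_rot: [1.205, 1.213, -1.206]
ft_force: [-0.1, 0.6, 0.5]
grip_width: 0.064
```

```bash
python3 - <<'E'
from h import *
w=snap('wrist');f=rim(w,(.583,-.065,.056),.017,.056);print(f,observe()['position'],to([f[0][0],f[0][1],.038],0))
E
```

```text
(array([ 0.5837, -0.0633,  0.0168]), np.float64(0.0002), (306, 186, 47, 54)) [ 0.58048513 -0.060876    0.12164277] ([array([83.6,  3.3,  2.5]), array([ 0.006, -0.   ,  0.001])], np.float64(0.0057069514384039755))
```

>>> step_arm(plan=[40,2,2.5,0,0,0,70,2,2.5,0,0,0,82,2,2.5,0,0,0,84,2,2.5,0,0,0,84,2,2.5,0,0,0])

```text
clock: 9.52
position: [0.5843, -0.0642, 0.0389]
tool_rot: [1.206, 1.211, -1.204]
ft_force: [0.1, 0.5, -0.5]
grip_width: 0.0642
```

>>> step_arm(plan=[0,0,0,0,0,0,0,0,0,0,0,0])

```text
clock: 9.78
position: [0.5841, -0.0645, 0.0385]
tool_rot: [1.206, 1.211, -1.205]
ft_force: [-0.4, 0.0, 0.1]
grip_width: 0.0635
```

>>> step_arm(plan=[0,0,-0.5,0,0,0,0,0,-0.5,0,0,0,0,0,-0.5,0,0,0,0,0,-0.5,0,0,0,0,0,-0.5,0,0,0], fingers=0.1, grip_force=25)

```text
clock: 10.4
position: [0.5839, -0.064, 0.0381]
tool_rot: [1.206, 1.211, -1.205]
ft_force: [-1.1, -0.4, 5.7]
grip_width: 0.0325
```

>>> step_arm(plan=[-15,0,0,0,0,0,-45,0,0,0,0,0,-80,0,0,0,0,0,-80,0,0,0,0,0,-80,0,0,0,0,0])

```text
clock: 11.02
position: [0.5835, -0.0639, 0.1177]
tool_rot: [1.205, 1.212, -1.206]
ft_force: [0.2, 0.0, -1.1]
grip_width: 0.0323
```

```bash
python3 - <<'E'
from h import *
import pickle
s=observe();print(s['position'],to([.448,.061,.12],0))
w=snap('wrist');b=snap('scene');a=snap('top');pickle.dump((w,a,b),open('c3.pkl','wb'))
for z in(.13,.135,.14): print(z,rim(w,(*s['position'][:2],z),.017,z))
u,v=map(int,proj(w,(*s['position'][:2],.13)));print(u,v)
x,y=map(int,proj(b,(*s['position'][:2],.1)))
cr=lambda i,u,v,h:cv2.resize(i[max(v-h,0):v+h,max(u-h,0):u+h],(390,390))
cv2.imwrite('pics/t1.png',np.hstack([cr(w['image'],u,v,60),cr(b['image'],x,y,45)])[...,::-1])
E
```

```text
[ 0.58348277 -0.06394592  0.11774573] ([array([  -2.2, -134.9, -125.6]), array([0.005, 0.   , 0.   ])], np.float64(0.004972515328482555))
0.13 (array([ 0.5703, -0.0995,  0.011 ]), np.float64(0.0014), (278, 214, 82, 135))
0.135 (array([ 0.5707, -0.0953,  0.0106]), np.float64(0.0013), (278, 214, 82, 135))
0.14 (array([ 0.5712, -0.091 ,  0.0102]), np.float64(0.0012), (278, 214, 82, 135))
324 269
```

View pics/t1.png

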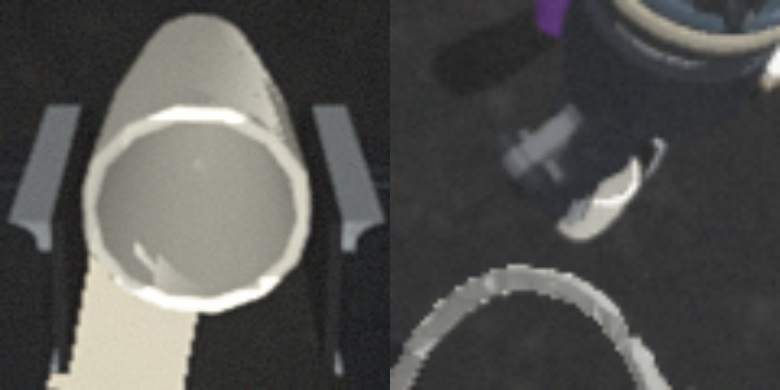

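The tall crucible is held centred; rim centre in the crop is ≈(197,210) and the foot lies straight behind at column ≈197, so it isn't tilted sideways.

```bash
python3 - <<'E'
from h import *
import pickle
w,a,b=pickle.load(open('c3.pkl','rb'));p=observe()['position']
for z in(.132,.136): print(onz(w,324.6,273.6,z)-p)
print(onz(w,324.6,213.6,.080)-p-[0,.011,0])
E
```

```text
[ 0.00034385 -0.00112158  0.01516589]
[0.00032681 0.00123807 0.01916589]
[ 0.00036196 -0.00010306 -0.03683411]
```

>>> step_arm(plan=[0,-34,-31,0,0,0,0,-68,-63,0,0,0,0,-102,-94,0,0,0,0,-135,-125,0,0,0,0,-135,-125,0,0,0])

```text
clock: 11.8
position: [0.4453, 0.0616, 0.1173]
tool_rot: [1.202, 1.215, -1.205]
ft_force: [0.5, 0.8, -0.4]
grip_width: 0.0325
```

```bash
python3 - <<'E'
from h import *
import pickle
s=observe();print(s['position'],s['grip_width'],to([.4485,.061,.07],0))
w=snap('wrist');a=snap('top');b=snap('scene');pickle.dump((w,a,b),open('c4.pkl','wb'))
print(rim(w,(.4497,.0615,.022),.042,.022))
cr=lambda i,u,v,h:cv2.resize(i[max(v-h,0):v+h,max(u-h,0):u+h],(390,390))
u,v=map(int,proj(w,(.449,.061,.043)));x,y=map(int,proj(b,(.449,.061,.06)));print(u,v,x,y)
cv2.imwrite('pics/t2.png',np.hstack([cr(w['image'],u,v,80),cr(b['image'],x,y,45)])[...,::-1])
E
```

```text
[0.44529022 0.0616458  0.11729627] 0.032516166109083366 ([array([47.3,  3.3,  0.7]), array([0.008, 0.   , 0.002])], np.float64(0.007607938695675796))
(array([ 4.481e-01, -3.000e-04,  3.610e-02]), np.float64(0.005), (280, 152, 102, 154))
329 212 314 265
```

View pics/t2.png

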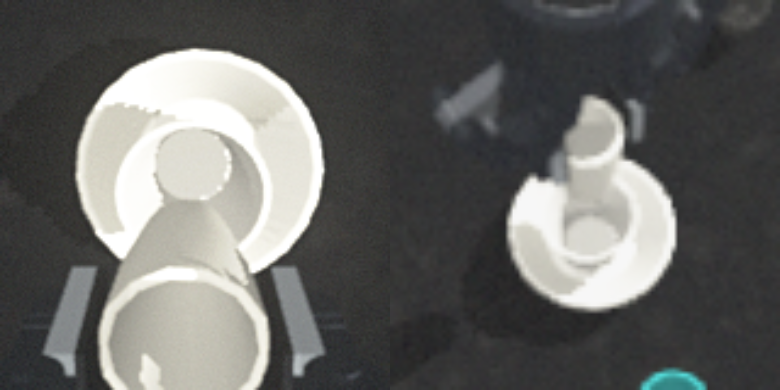

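The mid crucible's floor shows at crop ≈(194,163) and its rim at columns 115–271. The tall crucible hangs over it.

```bash
python3 - <<'E'
from h import *
import pickle
w,a,b=pickle.load(open('c4.pkl','rb'));k=160/390
print(onz(w,249+194*k,132+163*k,.009),onz(w,249+193*k,132+192*k,.043))
P=onz(w,249+194*k,132+163*k,.009);print(to([P[0],P[1],.07],0))
E
```

```text
[0.44853235 0.06128247 0.009     ] [0.44781266 0.06204955 0.043     ]
([array([47.7, -0. , -1. ]), array([ 0.005,  0.   , -0.   ])], np.float64(0.00525111770348472))
```

>>> step_arm(plan=[20,0,-0.5,0,0,0,40,0,-0.5,0,0,0,55,0,-0.5,0,0,0,62,0,-0.5,0,0,0,62,0,-0.5,0,0,0])

```text
clock: 12.58
position: [0.4483, 0.0604, 0.0554]
tool_rot: [1.205, 1.212, -1.207]
ft_force: [-0.5, -0.2, -0.1]
grip_width: 0.0323
```

>>> step_arm(plan=[0,0,0,0,0,0])

```text
clock: 12.7
position: [0.4487, 0.0607, 0.0562]
tool_rot: [1.206, 1.211, -1.205]
ft_force: [-0.4, 1.2, -1.0]
grip_width: 0.0321
```

>>> step_arm(plan=[3,0,-0.3,0,0,0,6,0,-0.3,0,0,0,7,0,-0.3,0,0,0,7,0,-0.3,0,0,0])

```text
clock: 13.2
position: [0.448, 0.0612, 0.0488]
tool_rot: [1.205, 1.212, -1.206]
ft_force: [0.7, 0.2, -0.8]
grip_width: 0.0324
```

>>> step_arm(plan=[1,0,0,0,0,0,1,0,0,0,0,0])

```text
clock: 13.45
position: [0.4481, 0.0612, 0.0478]
tool_rot: [1.205, 1.212, -1.206]
ft_force: [0.8, -0.2, -0.5]
grip_width: 0.0322
```

>>> step_arm(plan=[1,0,0,0,0,0,1,0,0,0,0,0])

```text
clock: 13.7
position: [0.4483, 0.0612, 0.047]
tool_rot: [1.206, 1.211, -1.205]
ft_force: [-0.4, 0.5, 3.0]
grip_width: 0.0326
```

Contact is exactly at the expected floor height. I'll release, then rise straight up.

>>> step_arm(plan=[0,0,0,0,0,0,0,0,0,0,0,0,0,0,0,0,0,0,0,0,0,0,0,0], fingers=0.7)

```text
clock: 14.2
position: [0.4481, 0.0612, 0.0468]
tool_rot: [1.205, 1.212, -1.206]
ft_force: [-0.4, 0.8, -0.2]
grip_width: 0.0597
```

>>> step_arm(plan=[-15,0,0,0,0,0,-50,0,0,0,0,0,-100,0,0,0,0,0,-120,20,0,0,0,0,-120,50,0,0,0,0])

```text
clock: 14.82
position: [0.4994, 0.0616, 0.1691]
tool_rot: [1.207, 1.209, -1.202]
ft_force: [-0.3, -0.0, -0.6]
grip_width: 0.0599
```

```bash
python3 - <<'E'
from h import *
print(observe()['position'])
w=snap('wrist');a=snap('top');b=snap('scene')
print(rim(w,(.4497,.0615,.022),.042,.022))
cr=lambda i,u,v,h:cv2.resize(i[max(v-h,0):v+h,max(u-h,0):u+h],(390,390))
u,v=map(int,proj(w,(.449,.061,.043)));x,y=map(int,proj(b,(.5,.07,.06)));print(u,v,x,y)
cv2.imwrite('pics/f.png',np.hstack([cr(w['image'],u,v,75),cr(b['image'],x,y,100)])[...,::-1])
E
```

```text
[0.49940069 0.06156163 0.16910477]
(array([0.4499, 0.0616, 0.0415]), np.float64(0.0003), (232, 144, 85, 83))
269 193 332 250
```

View pics/f.png

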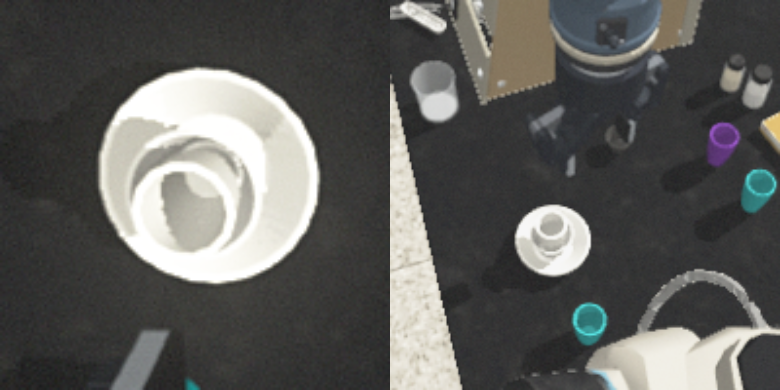

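The nested set stands in the dish: tall rim at crop ≈(186,208), inside the wide crucible. Beaker and graphite look untouched. One numeric check, then I hand in.

```bash
python3 - <<'E'
from h import *
w=snap('wrist');s=150/390
P=onz(w,194+186*s,118+208*s,.065);print(P)
if np.hypot(P[0]-.4485,P[1]-.061)<.005: print(sign_off())
E
```

```text
[0.44927156 0.0635718  0.065     ]
the job is handed in; nothing more can be done
None
```

The nesting is done and handed in at about 15 s on the clock. I stood the wide crucible in the dish and let go, then stood the tall white crucible inside it.

- **Dish:** the last check puts it at (0.450, 0.062), within 1 mm of where it started.
- **Tall crucible:** it touched down at the expected inner-floor height, with about 3 N. Its rim is within about 3 mm of the nest centre, which fits it standing upright.
- **Wide crucible:** it hung about 4° tilted while held, then levelled when pressed onto the dish floor with up to about 25 N. The wrist and scene views of its rim disagreed by about 6 mm, but both placed its floor within 2 mm of the dish's centre. It looked upright in the pictures.
- **Bystanders:** the graphite crucible, the beaker and the coloured look-alikes look untouched. The gripper's camera and arm partly hid the graphite crucible in the last picture, and I did not re-measure it.

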